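# Pack hardwood wedges head to tail in a sprung carrying rack and clamp them

### The arm

A 7-joint arm with a two-finger parallel gripper is mounted at the origin on a cart in front of the work surface, level with it; the furniture and walls round the work are solid. World frame = base frame: x ahead of the robot, y to its left, z up, the work surface at z = 0. Lengths are in m, angles in rad, forces in N, time in s.
With the tool pointing down it reaches from about 0.4 to 0.85 m from the base axis. Payload 4.5 kg.
Tool frame: the origin (TCP) lies at the centre of the arm's flange, where the gripper is bolted on; the fingertips stand nose_length ahead of it and the grasp point (between the pads) lies 147 mm ahead of it (nose_length is the distance from the TCP to the fingertips, in m); z points along the fingers, y is the line along which they close (so a half turn about z gives the same grasp; the last joint's range is limited). The gripper opens to 88 mm and grips with 3 to 60 N. Pads are 18 mm wide; open, the fingers measure 123 mm over their backs; the gripper's body (75 mm by 187 mm) begins 45 mm behind the grasp point.
Start: joints at [-1.29, 0.689, -0.195, 1.565, 0.157, 0.902, -0.215], TCP at [0.153, 0.606, 0.405] pointing down, gripper open.
Joint ranges: [-3.01, 3.01], [-0.46, 2.08], [-1.47, 1.51], [0.13, 2.56], [-1, 4.14], [0.04, 2.09], [-2.66, 2.66]. Speed limits (rad/s): [2.57, 2.57, 3.14, 3.14, 3.14, 3.14, 3.14].

### API

Orientations are given as a unit quaternion [x, y, z, w].
In Python, from plant import * gives the robot as it stands.
- The arm moves only by the tool play_rows, never from a script. Its argument "rows" is a list that holds one entry, the list of rows, each a list of 6 numbers: the shift along the tool's x, y, z normalised to -1 to 1, where 1 is 0.5 m, then the turn, a rotation vector about the tool's x, y, z normalised to -1 to 1, where 1 is 0.5 rad. A call has 1 to 20 rows; each row is the pose to reach, as a shift and turn from the pose commanded when the call began, along the tool's axes at that moment; what a row does not reach only later rows make up. A row lasts 1/12 s, in which the tool goes at most 41.7 mm and 7.16 degrees, less where a joint would pass 70% of its speed; a pose out of reach is approached as far as the arm can. A call with a number of a shift or a turn outside -1 to 1 is refused whole. A call with a gripper value outside its range is refused whole. "claw" is the closure, from 0 (fully open) to 1 (shut), set as the call begins (left out, the last holds). The fingers move at their own pace and stop on an object; "squeeze" is the grip in N (left out, the last holds). Time passes only in rows, so rows that repeat a pose let the fingers close. It gives the time, the measured TCP pose, the force, the opening and the grip force at its end, in the units of the state.
- get_state(): the state, without advancing time (a new reading comes with each control period).
- snapshot(name): name is "scene" or "top"; returns a dict with "pixels" (400x640x3 uint8, blue, green, red), "camera_matrix" (3x3 intrinsics, pixels), "world_to_cam" (4x4, takes a point from world to camera coordinates). Camera axes: x right, y down, z forward; pixel columns grow to the right and rows downward; lengths in m; the calibration is good to about 2 mm. A picture is of the moment at which its call begins. There is no depth.
- finish_job(): hands the job in; it is judged then, once.
The state is a dict: "clock": time; "q": joint angles; "qd": joint speeds; "joint_torque": joint torques, N m; "tool_pos": TCP position; "eef_rot": TCP orientation; "contact_force": force on the tool from outside, world axes, zero at the start; "moment": the same for the moment, N m; "opening": opening from 0.0 (shut) to 1.0 (fully open); "finger_force": force on a finger pad.
Only numpy, scipy, OpenCV 4.12 (cv2) and the standard library are available. Lean on these libraries where they do the work, as an engineer would, in place of code of your own. Each camera call takes 0.05 s, during which the arm holds its last target. There are 200 camera calls.

### The job

Put the two loose hardwood wedges back into the carrying rack next to the two that are already there, each turned head to tail to its neighbour so that all four lie flat on the sprung floor and fill the tray. Then swing the hold-down bar over and press it fully down onto the pack so that it stays there. Do not take out the two wedges already in the rack, and leave the other things on the bench where they are.

Things in the scene. Friction and masses are not known exactly. Their poses are not given: they have to be found in the camera images.
- rack: Carrying rack, fixed to the bench: plywood base, and a grey steel band (open above) round a sprung aluminium floor. Origin: middle of the base's underside below the tray; z up, y along the row of wedges, away from the bar's hinge. Tray inside the band: 65 mm (x) by 127 mm (y). Band: 4 mm thick, top 37 mm above the bench; wedges stand proud of it and can be held by their end faces, fingertips above the band.
- place_1 (a point): First place, next to the hinge, filled by wedge_a: rack x = 0, y = -45 mm, 30 mm above the bench.
- place_2 (a point): Second place, filled by wedge_b: rack x = 0, y = -15 mm, 30 mm above the bench.
- place_3 (a point): Third place in the row, to be filled: at rack x = 0, y = +15 mm, 30 mm above the bench (the empty floor's height). The places lie 30 mm apart at y = -45, -15 (both already filled), +15 and +45 mm, with 7 mm of play in all along y and 5 mm along x. A wedge fits here only with its straight side to the rack's -y and its thick end to -x, its length along x.
- place_4 (a point): Fourth place, to be filled, at the end away from the hinge: rack x = 0, y = +45 mm, 30 mm above the bench. A wedge fits here only with its straight side to the rack's +y (against the band) and its thick end to +x.
- rack_floor (a joint): How far the sprung floor has sunk, m: 0 empty, when its top is 30 mm above the bench; largest 0.016. It sinks straight down about 1.5 mm for each wedge laid on it (400 N/m) and 12 mm when the bar is fully down on a full pack.
- bar (a joint): Angle of the hold-down bar, rad: 0 fully down (level), about 1.57 upright, at most 1.95. Its stiff hinge stays where it is left; moving it takes about 3 N at the knob, a little more at the end where it presses the pack down. Steel bar 20 mm wide, 5 mm thick, rubber strip below; fully down, its top is 66 mm above the bench.
- bar_hinge (a point): Hinge pin of the bar, fixed on the rack at x = 0, y = -86 mm, 63.5 mm above the bench. The hinge axis is the rack's x axis; the bar swings over from -y towards +y as it goes down.
- bar_knob (a point): Middle of the black knob at the bar's free end: a lying cylinder 26 mm in diameter, 30 mm wide along the rack's x, 177 mm from the hinge pin. With the bar fully down it is at rack x = 0, y = +91 mm, 67.5 mm above the bench (4 mm above the bar's middle line). It can be pinched across its 30 mm width from above at any angle; bar upright, its top is 255 mm above the bench.
- wedge_a: Hardwood wedge, already in the rack at y = -45 mm, straight side to the rack's -y, thick end to -x. Same shape and axes as wedge_c.
- wedge_b: Hardwood wedge, already in the rack at y = -15 mm, straight side to the rack's +y, thick end to +x. Same shape and axes as wedge_c.
- wedge_c: Red-brown hardwood wedge, loose on the bench, right way up. Tapered in plan: 60 mm long, 40 mm tall, 38 mm wide at the thick end, 22 mm at the thin; one long side is square to the ends, the other slants; about 60 g. All four are alike. Origin: on the underside, midway along the length, 15 mm in from the straight side. +x runs along the length to the thick end, +y to the straight side.
- wedge_d: Hardwood wedge like wedge_c, with the same axes; also loose on the bench, right way up; lower edges chamfered 3.5 mm, upper ones 3 mm. One of these two lies between the tool case and the wooden crate (crate 185 mm tall), the other behind the crate. Held across its ends it balances where its origin is (the centre of mass is above it, 20 mm up); held well off that line it may swing.
- wedge_a_thick (a point): Point on the thick end of wedge_a: 30 mm from its origin along its +x, 20 mm above its underside.
- wedge_b_thick (a point): The same point on wedge_b.
- wedge_c_thick (a point): The same point on wedge_c.
- wedge_d_thick (a point): The same point on wedge_d.
- wood_offcut: Bystander: plain wooden block 45 x 110 x 35 mm at the back of the bench; origin at the middle of its underside. Leave it.
- sanding_block: Bystander: cork-topped sanding block 55 x 100 x 31 mm behind the rack; origin at the middle of its underside. Leave it.
- wax_tin: Bystander: round flat tin, 73 mm across, 28 mm tall; origin at the middle of its underside. Leave it.
Mind the look-alikes: they are no part of the job. What is shaped like the wedge_a but black or purple is not meant.

How it is judged:
By the outcome, as a careful person would: the job done as asked, in the order asked, and still so for the second after the job is handed in, with the robot touching nothing.
It also fails if it takes over 72 s, if anything falls off the work surface, if the arm or the gripper's body presses on something with over 40 N, if the wrist force passes 120 N, or if a joint passes its speed limit or range.

## Working session

There is one attempt and no reset: what is moved stays moved. The work goes in short steps, Python scripts to look and compute and a tool call to move; the robot and the scene stay as the last step left them, time stands still between calls to the robot, and variables do not carry over. Pictures are saved under pics/ and viewed, at most 10 in all, crops included, and the job is handed in when it is done.

Besides the shell and the picture viewer there is one more tool, called after ">>>" as name(argument=value, ...) on one line, values as JSON. play_rows: Moves the arm, as the interface text tells. Its arguments: {"type":"object","properties":{"rows":{"type":"array"},"claw":{"type":"number"},"squeeze":{"type":"number"}},"required":["rows"]}

```bash
ls; mkdir -p pics
python3 - <<'E'
from plant import *
import cv2,numpy as np
s=get_state()
print({k:np.round(v,3).tolist() for k,v in s.items()})
for n in("scene","top"):
    r=snapshot(n);cv2.imwrite(f"pics/{n}0.png",r["pixels"])
    print(n,r["camera_matrix"],r["world_to_cam"])
try: print(nose_length)
except Exception as e: print(e)
E
```

```text
pics
{'clock': 0.0, 'q': [-1.29, 0.69, -0.195, 1.566, 0.157, 0.902, -0.215], 'qd': [-0.0, -0.0, -0.002, -0.0, 0.0, 0.0, 0.0], 'joint_torque': [-0.0, -52.755, -1.267, -15.342, -0.053, 0.007, 0.0], 'tool_pos': [0.153, 0.606, 0.404], 'eef_rot': [0.123, 0.992, -0.001, -0.0], 'contact_force': [0.655, 0.5, -0.386], 'moment': [-0.006, 0.029, -0.018], 'finger_force': 0.0, 'opening': 1.0}
scene [[426.2929918    0.         322.01831549]
 [  0.         426.2929918  209.71494895]
 [  0.           0.           1.        ]] [[-0.99931725 -0.03226794  0.01799497  0.54600506]
 [-0.032129    0.5184955  -0.85447653 -0.01536353]
 [ 0.01824188 -0.8544713  -0.51917823  1.36665457]
 [ 0.          0.          0.          1.        ]]
top [[449.43776057   0.         320.56455122]
 [  0.         449.43776057 199.96725714]
 [  0.           0.           1.        ]] [[-0.0284883  -0.99905264  0.03289742  0.14303637]
 [-0.98798182  0.0231402  -0.15282816  0.54577225]
 [ 0.15192212 -0.03685587 -0.98770507  1.18005481]
 [ 0.          0.          0.          1.        ]]
0.166
```

View pics/scene0.png

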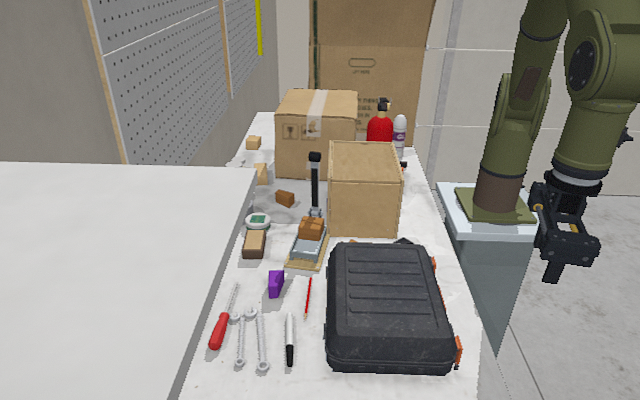

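View pics/top0.png

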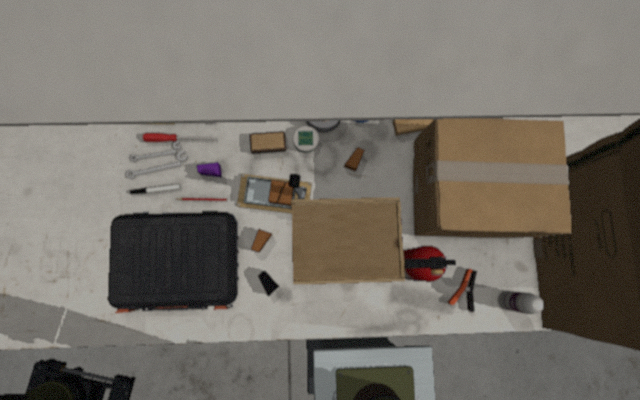

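The top view shows the rack at about (273,192), with the bar upright. There are four wedge-shaped things: red-brown at (262,240), between case and crate; red-brown at (355,158), behind the crate; black at (268,283); purple at (209,170). The two red-brown ones fit the description. I'll confirm with one enlarged crop.

Run:
```python
import cv2,numpy as np
a=cv2.imread("pics/top0.png")
def c(x0,y0,w,h,s): return cv2.resize(a[y0:y0+h,x0:x0+w],None,fx=s,fy=s,interpolation=cv2.INTER_CUBIC)
t=c(230,165,100,37,8)          # rack
b=np.hstack([c(237,222,50,34,8),c(330,140,50,34,8)])
im=np.vstack([t,b]); im=cv2.convertScaleAbs(im,alpha=1.6)
cv2.imwrite("pics/crop1.png",im);print(im.shape)
```

```text
(568, 800, 3)
```

View pics/crop1.png

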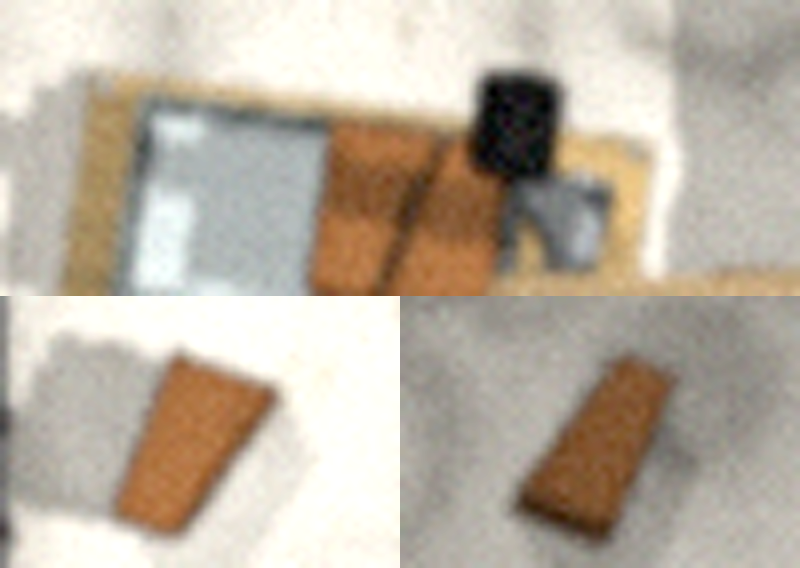

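Both red-brown wedges are confirmed. The left crop (between case and crate) shows its thick end up/+x, and the right crop shows thick end down/-x. The rack's empty half is at the image left, so rack +y is roughly world +y. Next I'll fit the poses.

```bash
cat > h.py <<'E'
from plant import *
import cv2,numpy as np
from scipy.optimize import minimize
from scipy.spatial.transform import Rotation as R
def avg(n,k=6):
    r=[snapshot(n) for _ in range(k)]
    return np.mean([x["pixels"].astype(float) for x in r],0).astype(np.uint8),np.array(r[0]["camera_matrix"]),np.array(r[0]["world_to_cam"])
def proj(P,K,T):
    P=np.atleast_2d(P);c=P@T[:3,:3].T+T[:3,3];u=c@K.T;return u[:,:2]/u[:,2:]
def unproj(uv,z,K,T):
    d=np.linalg.inv(K)@np.array([*uv,1.]);d=T[:3,:3].T@d;o=-T[:3,:3].T@T[:3,3]
    return o+d*(z-o[2])/d[2]
def plan(i=0):  # wedge outline (x,y): straight side y=15, thick end x=+30
    s=16/60
    return np.array([[30-i,15-i],[-30+i,15-i],[-30+i,-7+i-s*i],[30-i,-23+i+s*i]])/1000
W=np.vstack([np.c_[plan(i),np.full(4,z)] for i,z in((3.5,0),(0,.0035),(0,.037),(3,.04))])
def place(p,V,z=0):
    c,s=np.cos(p[2]),np.sin(p[2]);return np.c_[V[:,0]*c-V[:,1]*s+p[0],V[:,0]*s+V[:,1]*c+p[1],V[:,2]+z]
def fit(img,K,T,box,p0,z=0,S=8):
    x0,y0,w,h=box
    a=cv2.resize(img[y0:y0+h,x0:x0+w],None,fx=S,fy=S,interpolation=cv2.INTER_CUBIC)
    hsv=cv2.cvtColor(a,cv2.COLOR_BGR2HSV);m=((hsv[...,1]>105)&((hsv[...,0]<20)|(hsv[...,0]>170))).astype(np.uint8)
    n,l,st,_=cv2.connectedComponentsWithStats(m);m=(l==1+np.argmax(st[1:,4])).astype(np.uint8)
    d=cv2.GaussianBlur(m.astype(np.float32),(0,0),S*.4)
    def cost(p):
        u=(proj(place(p,W,z),K,T)-[x0-.5,y0-.5])*S-.5   # pixel centre convention
        q=cv2.convexHull(np.round(u*16).astype(np.int32));b=np.zeros(m.shape,np.uint8)
        cv2.fillConvexPoly(b,q,1,cv2.LINE_8,4);b=cv2.GaussianBlur(b.astype(np.float32),(0,0),S*.4)
        return float(np.abs(b-d).sum()/d.sum())
    best=min((minimize(cost,p0,method="Nelder-Mead",options=dict(initial_simplex=np.array(p0)+np.vstack([np.zeros(3),np.diag([.01*k,.01*k,.2*k])]),maxiter=300)) for k in(1,-1)),key=lambda r:r.fun)
    return best.x,best.fun
E
python3 - <<'E'
from h import *
t,K,T=avg("top");s,K2,T2=avg("scene")
np.savez("cam.npz",K=K,T=T,K2=K2,T2=T2);cv2.imwrite("pics/topavg.png",t);cv2.imwrite("pics/sceneavg.png",s)
for box,c,z in(((237,222,50,40),(262,240),0),((330,140,50,40),(355,158),0)):
    g=unproj(c,.02,K,T)
    for y in(0,np.pi): 
        for y2 in (-.4,.4):
            p,f=fit(t,K,T,box,[g[0],g[1],y+y2],z);print(box,np.round(p,4),round(f,3))
g=unproj((285,198),.02,K2,T2);print(g)
for y in(np.pi-.4,np.pi+.4):
    p,f=fit(s,K2,T2,(268,183,36,30),[g[0],g[1],y]);print("scene",np.round(p,4),round(f,3))
def c(a,x0,y0,w,h,k): return cv2.resize(a[y0:y0+h,x0:x0+w],None,fx=k,fy=k,interpolation=cv2.INTER_CUBIC)
im=np.hstack([cv2.convertScaleAbs(c(t,232,168,66,46,6),alpha=1.4),c(s,282,210,66,46,6)])
im=np.vstack([im,np.hstack([c(t,232,168,66,46,6)*0]*2)])[:276]
cv2.imwrite("pics/rack1.png",im);print(im.shape)
E
```

```text
(237, 222, 50, 40) [ 0.4444  0.2956 -0.4491] 0.309
(237, 222, 50, 40) [ 0.4434  0.2939 -0.3771] 0.306
(237, 222, 50, 40) [0.4476 0.297  2.5243] 0.368
(237, 222, 50, 40) [0.4462 0.2972 2.5364] 0.376
(330, 140, 50, 40) [ 0.6652  0.0311 -0.2392] 0.397
(330, 140, 50, 40) [ 0.6653  0.0305 -0.2645] 0.398
(330, 140, 50, 40) [0.6662 0.0292 2.7319] 0.305
(330, 140, 50, 40) [0.668  0.0272 2.7118] 0.306
[0.66217343 0.03257369 0.02      ]
scene [0.6667 0.0318 2.5369] 0.149
scene [0.6669 0.032  2.474 ] 0.148
(276, 792, 3)
```

View pics/rack1.png

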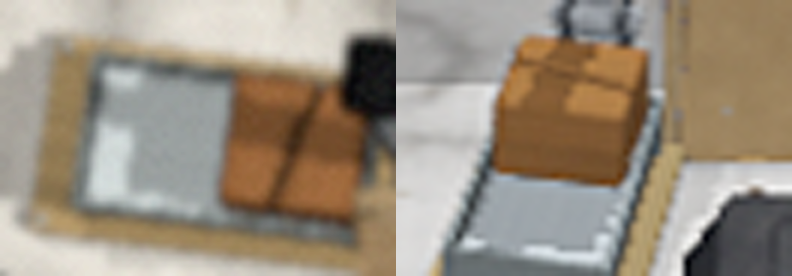

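```bash
python3 - <<'E'
import re
s=open("h.py").read()
s=re.sub(r"    hsv=.*?\n","    f=a.astype(float);q=cv2.GaussianBlur((f[...,2]-f[...,0])/(f.sum(2)+30),(0,0),2);q=np.uint8(np.clip(q*400,0,255));th,m=cv2.threshold(q,0,1,cv2.THRESH_OTSU)\n",s)
open("h.py","w").write(s)
E
python3 - <<'E'
from h import *
c=np.load("cam.npz");K,T,K2,T2=[c[k] for k in("K","T","K2","T2")]
t=cv2.imread("pics/topavg.png");s=cv2.imread("pics/sceneavg.png")
out=t.copy();out=cv2.resize(out,None,fx=4,fy=4,interpolation=cv2.INTER_CUBIC)
for box,g in(((240,224,38,34),[.444,.295,-.4]),((335,141,40,34),[.667,.030,2.7])):
    p,f=fit(t,K,T,box,g);print(np.round(p,4),round(f,3))
    u=proj(place(p,W),K,T)
    cv2.polylines(out,[np.int32((u[12:]+.5)*4)],1,(0,255,0));cv2.polylines(out,[np.int32((u[4:8]+.5)*4)],1,(255,0,0))
a=out[222*4:260*4,236*4:286*4];b=out[138*4:176*4,330*4:380*4]
im=cv2.convertScaleAbs(cv2.resize(np.hstack([a,b]),None,fx=2,fy=2),alpha=1.4)
p,f=fit(s,K2,T2,(270,184,32,28),[.667,.032,2.5]);print("scene",np.round(p,4),round(f,3))
cv2.imwrite("pics/ov.png",im);print(im.shape)
E
```

```text
[ 0.4453  0.2963 -0.4219] 0.267
[0.6691 0.0285 2.6596] 0.267
scene [0.6664 0.0321 2.573 ] 0.123
(304, 800, 3)
```

View pics/ov.png

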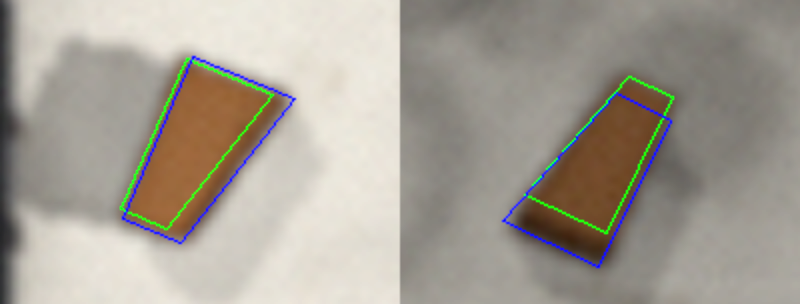

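Run:
```python
import h
from h import *
c=np.load("cam.npz");K,T,K2,T2=[c[k] for k in("K","T","K2","T2")]
t=cv2.imread("pics/topavg.png");s=cv2.imread("pics/sceneavg.png")
W0=W.copy()
for nm,sel in(("all",slice(0,16)),("top",slice(8,16)),("in",slice(12,16))):
    h.W=W0[sel]
    for box,g in(((240,224,38,34),[.444,.295,-.4]),((335,141,40,34),[.667,.030,2.7])):
        for sg in (0,1):
            p,f=fit(t,K,T,box,g);
        print(nm,np.round(p,4),round(f,3))
o=-T[:3,:3].T@T[:3,3];print("cam",o, -T2[:3,:3].T@T2[:3,3])
# sub-pixel profile check wedge1 across ends: intensity table
g=t.astype(int)
print((g[226:256,244:284,2]-g[226:256,244:284,0])[::2,::2])
```

```text
all [ 0.4453  0.2963 -0.4219] 0.267
all [0.6691 0.0285 2.6596] 0.267
top [ 0.4425  0.2948 -0.3765] 0.132
top [0.6635 0.0306 2.7703] 0.139
in [ 0.4433  0.295  -0.3745] 0.17
in [0.6633 0.0309 2.7413] 0.205
cam [0.3640115  0.17376354 1.24424996] [0.52020831 1.19335148 0.68658418]
[[11  8 12 11 11 11 12 12 11 11 10 10 11 11 11 11 11 11 10 11]
 [ 7  9  9  8  9 10 11 13 11 10 10 12 11 13 12 13 10 10 11 12]
 [ 7  8  8  7  9  7  7 32 43 25 14 11 11 11 11 13 14 13 10  9]
 [ 8  8  7  9  9  7 11 56 70 65 57 40 22 13 13 12 15 15 10 11]
 [ 8  7  8  7  8  8 25 65 67 67 70 69 65 45 18 12 14 10 11 12]
 [ 8  8  8  8  7  9 45 67 68 68 68 66 62 26 12 11 12 13 12 12]
 [ 8  7  8  8  6 13 62 69 70 68 68 61 36 13 11 10 12 11 10 14]
 [ 8  9  8  7  8 32 66 68 70 69 68 47 15 11 10 11 11 11  9 12]
 [ 8  8  8  7 11 55 69 69 68 69 58 19 11 10  9 10 11 10 10 10]
 [ 8  9  8  8 20 66 69 69 69 64 28 12 10  9 10 10 11 10 10 11]
 [ 8  9  8  8 43 70 67 68 68 42 12 11 11  9  9 10 11 11 12 11]
 [ 8  8  8 11 58 68 70 69 54 18 10 10  8  9 11 10 12 11 12 11]
 [10 10 10 11 17 33 57 61 24 10 11  9 10 11 11 14 11 12 13 10]
 [12 11 10 10  9  9 11 15 12  9 10  9  9 11 10 11 11 11 11 10]
 [12 10 12 12 11 11  9  9 10  9 10  9 10 12 10 12 11 12 12 11]]
```

Run:
```python
import h
from h import *
c=np.load("cam.npz");K,T,K2,T2=[c[k] for k in("K","T","K2","T2")]
t=cv2.imread("pics/topavg.png");s=cv2.imread("pics/sceneavg.png")
f=t.astype(float);sat=(f[...,2]-f[...,0])/(f.sum(2)+30)
def edge(line,rng):  # subpixel strongest fall
    g=-np.gradient(line);i=np.argmax(g[rng])+rng.start
    a,b,c_=g[i-1:i+2];return i+.5*(a-c_)/(a-2*b+c_)
A=np.array([[x,edge(sat[:,x],slice(172,186))] for x in range(250,268)])
B=np.array([[edge(sat[y,:],slice(238,252)),y] for y in range(182,202)])
PA=np.array([unproj(p,.037,K,T)[:2] for p in A]);PB=np.array([unproj(p,.037,K,T)[:2] for p in B])
def line(P):
    for _ in range(4):
        m=P.mean(0);u,sv,v=np.linalg.svd(P-m);r=(P-m)@v[1];k=abs(r)<max(2*np.median(abs(r)),.0005);P=P[k]
    return m,v[0],np.abs(r).max(),len(P)
la,lb=line(PA),line(PB);print(la,lb)
ya=np.arctan2(-la[1][0],la[1][1]) if la[1][1]>0 else np.arctan2(la[1][0],-la[1][1])
yb=np.arctan2(lb[1][1],lb[1][0]) if lb[1][0]>0 else np.arctan2(-lb[1][1],-lb[1][0])
yaw=(2*ya+yb)/3;print("yaws",ya,yb)
Rm=np.array([[np.cos(yaw),-np.sin(yaw)],[np.sin(yaw),np.cos(yaw)]])
o=Rm@np.array([(Rm.T@la[0])[0]-.0365,(Rm.T@lb[0])[1]-.0675]);print("rack",o,yaw)
# overlay
def rect(hx,hy,z): return place([*o,yaw],np.c_[np.array([[hx,hy],[-hx,hy],[-hx,-hy],[hx,-hy]]),np.full(4,0.)],z)
ims=[]
for im,k,tt,x0,y0 in((t,K,T,232,168),(s,K2,T2,282,210)):
    q=cv2.convertScaleAbs(cv2.resize(im[y0:y0+46,x0:x0+66],None,fx=6,fy=6,interpolation=cv2.INTER_CUBIC),alpha=1.3)
    for r,col in((rect(.0365,.0675,.037),(0,255,0)),(rect(.0325,.0635,.037),(255,0,255))):
        cv2.polylines(q,[np.int32((proj(r,k,tt)-[x0-.5,y0-.5])*6)],1,col)
    for w in([0,-.045,np.pi],[0,-.015,0]):
        V=place([*o,yaw],place(w,W,.027));cv2.polylines(q,[np.int32((proj(V[8:12],k,tt)-[x0-.5,y0-.5])*6)],1,(255,255,0))
    ims.append(q)
cv2.imwrite("pics/ov2.png",np.hstack(ims))
# joint fit of wedge 2
W0=W.copy();S=8
def cost(p):
    return 0
h.W=W0[8:16];print("w2 top",fit(t,K,T,(335,141,40,34),[.6635,.0306,2.75]))
h.W=W0;
for y in(2.55,2.75): print("w2 scene",fit(s,K2,T2,(270,184,32,28),[.6665,.032,y]))
```

```text
(array([0.61440642, 0.29632239]), array([-0.16512781, -0.98627218]), np.float64(0.000490836233603654), 18) (array([0.57727273, 0.33421898]), array([-0.98581177,  0.16785458]), np.float64(0.00046641589474659347), 16)
yaws -0.16588759825686122 -0.16865296814789063
rack [0.57238675 0.26659153] -0.1668093882205377
w2 top (array([0.6631755 , 0.03082117, 2.78032656]), np.float64(0.13840101659297943))
w2 scene (array([0.66657728, 0.03182906, 2.54527054]), np.float64(0.12362495809793472))
w2 scene (array([0.66681292, 0.03129296, 2.57677366]), np.float64(0.12391853332519531))
```

View pics/ov2.png

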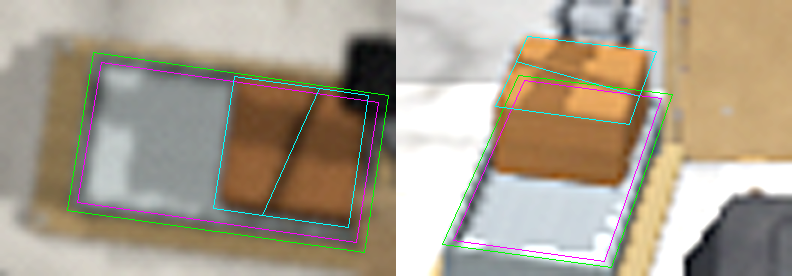

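The overlay shows the rack outline lining up in both views (rack ≈ (0.572, 0.267), yaw −0.167). Next I'll check crate and case clearances.

```bash
python3 - <<'E'
from h import *
c=np.load("cam.npz");K,T,K2,T2=[c[k] for k in("K","T","K2","T2")]
for n,p,z in(("crate TL",(292,199),.185),("crate TR",(399,199),.185),("crate BL",(292,283),.185),("crate BR",(402,281),.185),
 ("box TL",(436,118),.3),("boxBL",(415,233),.3),("boxlow",(415,233),0.0),("case TR",(237,213),.1),("case BR",(237,306),.1),("knob",(294,181),.24),("tin",(306,138),.028),("offcut",(394,126),.035),("sandR",(285,142),.031),("black",(268,283),.03),("tableback",(300,123),0)):
    print(n,np.round(unproj(p,z,K,T)[:2],3))
for n,p,z in(("crate sc nearL",(333,151),.185),("nearR",(402,178),.185),("farL",(329,142),.185),("farR",(399,142),.185),("boxtopnearleft",(275,128),.2)): print(n,np.round(unproj(p,z,K2,T2)[:2],3))
E
python3 - <<'E'
from h import *
r=R.from_quat(get_state()["eef_rot"]).as_matrix();print(r.round(3))
E
```

```text
crate TL [0.531 0.202]
crate TR [ 0.525 -0.054]
crate BL [0.334 0.206]
crate BR [ 0.331 -0.051]
box TL [ 0.686 -0.122]
boxBL [ 0.434 -0.06 ]
boxlow [ 0.456 -0.134]
case TR [0.511 0.345]
case BR [0.28  0.345]
knob [0.563 0.195]
tin [0.727 0.164]
offcut [ 0.755 -0.084]
sandR [0.716 0.223]
black [0.332 0.274]
tableback [0.781 0.18 ]
crate sc nearL [0.516 0.034]
nearR [0.335 0.196]
farL [ 0.529 -0.034]
farR [ 0.313 -0.05 ]
boxtopnearleft [ 0.704 -0.101]
[[-0.97   0.244 -0.   ]
 [ 0.244  0.97   0.   ]
 [ 0.     0.    -1.   ]]
```

Run:
```python
from h import *
c=np.load("cam.npz");K,T,K2,T2=[c[k] for k in("K","T","K2","T2")]
def tri(a,b):
    P1=K@T[:3];P2=K2@T2[:3];X=cv2.triangulatePoints(P1,P2,np.float32(a),np.float32(b));X=(X[:3]/X[3]).ravel()
    return X.round(3),(proj(X,K,T)-a).round(1),(proj(X,K2,T2)-b).round(1)
print(tri((237,214),(337,243)),tri((237,305),(431,242)))
print("crate",tri((292,200),(333,151)),tri((292,283),(402,178)))
t=cv2.imread("pics/topavg.png");s=cv2.imread("pics/sceneavg.png")
k=5;a=cv2.resize(t[205:305,225:305],None,fx=k,fy=k,interpolation=3);b=cv2.resize(s[205:305,320:400],None,fx=k,fy=k,interpolation=3)
cv2.imwrite("pics/case.png",cv2.convertScaleAbs(np.hstack([a,b]),alpha=1.5))
```

```text
(array([0.506, 0.348, 0.081], dtype=float32), array([[-0.2,  2. ]]), array([[-2.4, -0.4]])) (array([0.278, 0.347, 0.091], dtype=float32), array([[-0.3,  1.4]]), array([[-1.7, -0.1]]))
crate (array([0.517, 0.2  , 0.257], dtype=float32), array([[-0. ,  0.1]]), array([[-0.1, -0. ]])) (array([0.335, 0.206, 0.19 ], dtype=float32), array([[ 0.1, -0.6]]), array([[0.6, 0.1]]))
```

View pics/case.png

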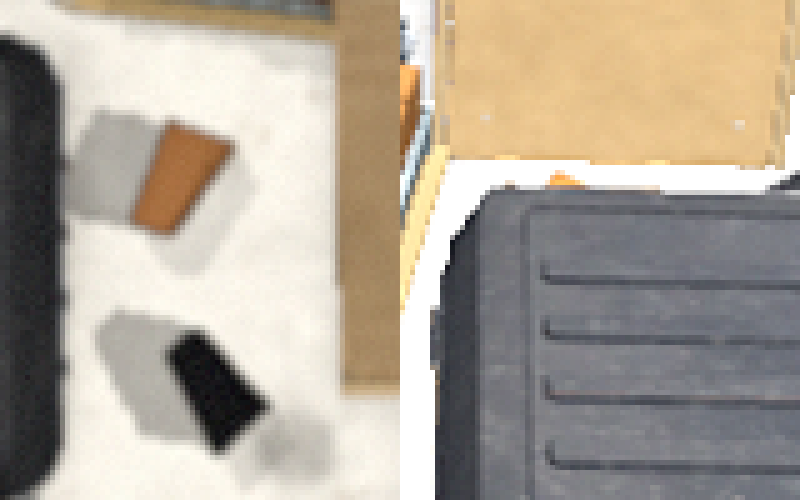

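The crop shows the case edge at y≈0.347 and the wedge at crop pixel (183,178). The case is about 85–90 mm tall, so wedge 1 needs a high grasp with a slight lean. I'll take the wedge behind the crate first, for place_3.

```bash
cat > g.py <<'E'
# usage: g.py x y z yaw [tilt]   (TCP target; yaw of tool y; tilt about tool y)  -> row
from h import *
import sys
a=list(map(float,sys.argv[1:]));x,y,z,yaw=a[:4];tilt=a[4] if len(a)>4 else 0
s=get_state();R0=R.from_quat(s["eef_rot"]).as_matrix()
Y=np.array([np.cos(yaw),np.sin(yaw),0]);Z=np.array([0,0,-1.]);X=np.cross(Y,Z)
Rt=np.c_[X,Y,Z]@R.from_rotvec([0,tilt,0]).as_matrix()
d=R0.T@(np.array([x,y,z])-s["tool_pos"]);rv=R.from_matrix(R0.T@Rt).as_rotvec()
print("row",(d/.5).round(3),(rv/.5).round(3),"n>=",int(np.ceil(max(np.linalg.norm(d)/.0417,np.linalg.norm(rv)/.125))))
print("t",round(s["clock"],2),"pos",np.round(s["tool_pos"],4),"ylyaw",round(np.arctan2(R0[1,1],R0[0,1]),4),"F",np.round(s["contact_force"],1),"open",round(s["opening"],3),"ff",round(s["finger_force"],1))
E
python3 g.py .35 .5 .52 .875; python3 g.py .665 .031 .45 -.39
```

```text
row [-0.435 -0.109 -0.23 ] [ 0.    -0.     0.898] n>= 7
t 0.7 pos [0.1526 0.6061 0.4048] ylyaw 1.324 F [ 0.2  0.  -0.1] open 0.999 ff 0.0
row [-1.275 -0.865 -0.091] [ 0.    -0.     3.428] n>= 19
t 0.7 pos [0.1526 0.6061 0.4048] ylyaw 1.324 F [ 0.2  0.  -0.1] open 0.999 ff 0.0
```

>>> play_rows(rows=[[[0,0,-0.2,0,0,0.1],[-0.435,-0.109,-0.23,0,0,0.9],[-0.435,-0.109,-0.23,0,0,0.9],[-0.435,-0.109,-0.23,0,0,0.9],[-0.435,-0.109,-0.23,0,0,0.9],[-0.435,-0.109,-0.23,0,0,0.9],[-0.435,-0.109,-0.23,0,0,0.9],[-0.435,-0.109,-0.23,0,0,0.9],[-0.435,-0.109,-0.23,0,0,0.9],[-0.435,-0.109,-0.23,0,0,0.9]]], claw=0)

```text
clock: 1.53
tool_pos: [0.3493, 0.5005, 0.5195]
eef_rot: [0.341, 0.94, -0.0, -0.001]
contact_force: [-1.1, 0.9, 0.4]
opening: 0.999
finger_force: 0.0
```

```bash
python3 g.py .52 .28 .50 .4;python3 g.py .665 .031 .40 -.39
```

```text
row [-0.545 -0.12   0.038] [-0.002 -0.002  0.95 ] n>= 7
t 1.53 pos [0.3493 0.5005 0.5195] ylyaw 0.8752 F [-1.1  0.9  0.4] open 0.999 ff 0.0
row [-1.087 -0.316  0.238] [-3.00e-03 -1.00e-03  2.53e+00] n>= 14
t 1.53 pos [0.3493 0.5005 0.5195] ylyaw 0.8752 F [-1.1  0.9  0.4] open 0.999 ff 0.0
```

>>> play_rows(rows=[[[-0.545,-0.12,0.04,0,0,0.95],[-0.545,-0.12,0.04,0,0,0.95],[-0.545,-0.12,0.04,0,0,0.95],[-0.545,-0.12,0.04,0,0,0.95],[-0.545,-0.12,0.04,0,0,0.95],[-0.545,-0.12,0.04,0,0,0.95],[-0.545,-0.12,0.04,0,0,0.95],[-0.545,-0.12,0.04,0,0,0.95]]])

```text
clock: 2.2
tool_pos: [0.5237, 0.2737, 0.4988]
eef_rot: [0.556, 0.831, -0.002, 0.002]
contact_force: [0.0, -0.9, -0.1]
opening: 0.997
finger_force: 0.0
```

```bash
python3 g.py .665 .031 .46 -.09
```

```text
row [-0.556  0.076  0.08 ] [0.001 0.011 0.961] n>= 7
t 2.2 pos [0.5237 0.2737 0.4988] ylyaw 0.3907 F [ 0.  -0.9 -0.1] open 0.997 ff 0.0
```

>>> play_rows(rows=[[[-0.556,0.076,0.08,0,0.01,0.96],[-0.556,0.076,0.08,0,0.01,0.96],[-0.556,0.076,0.08,0,0.01,0.96],[-0.556,0.076,0.08,0,0.01,0.96],[-0.556,0.076,0.08,0,0.01,0.96],[-0.556,0.076,0.08,0,0.01,0.96],[-0.556,0.076,0.08,0,0.01,0.96],[-0.556,0.076,0.08,0,0.01,0.96],[-0.556,0.076,0.08,0,0.01,0.96]]])

```text
clock: 2.95
tool_pos: [0.6639, 0.0377, 0.4583]
eef_rot: [0.736, 0.677, 0.001, -0.003]
contact_force: [-0.4, 1.3, -0.2]
opening: 0.997
finger_force: 0.0
```

```bash
python3 g.py .665 .031 .25 -.39
```

```text
row [-0.015  0.005  0.417] [-0.008 -0.008  0.615] n>= 5
t 2.95 pos [0.6639 0.0377 0.4583] ylyaw -0.0823 F [-0.4  1.3 -0.2] open 0.997 ff 0.0
```

>>> play_rows(rows=[[[-0.015,0.005,0.1,-0.008,-0.008,0.615],[-0.015,0.005,0.15,-0.008,-0.008,0.615],[-0.015,0.005,0.25,-0.008,-0.008,0.615],[-0.015,0.005,0.417,-0.008,-0.008,0.615],[-0.015,0.005,0.417,-0.008,-0.008,0.615],[-0.015,0.005,0.417,-0.008,-0.008,0.615],[-0.015,0.005,0.417,-0.008,-0.008,0.615],[-0.015,0.005,0.417,-0.008,-0.008,0.615]]])

```text
clock: 3.62
tool_pos: [0.666, 0.0331, 0.2525]
eef_rot: [0.83, 0.558, 0.002, 0.0]
contact_force: [0.1, 0.5, 0.9]
opening: 0.996
finger_force: 0.0
```

```bash
python3 g.py .665 .031 .182 -.39
python3 - <<'E'
from h import *
s,K,T=avg("scene",2);st=get_state();r=R.from_quat(st["eef_rot"]).as_matrix();p=st["tool_pos"]+r[:,2]*.166
k=8;x0,y0=250,135;im=cv2.resize(s[y0:y0+75,x0:x0+90],None,fx=k,fy=k,interpolation=3)
for e in(.044,-.044):
    for q in(p+r[:,1]*e,(p+r[:,1]*e)*[1,1,0]): cv2.circle(im,tuple(np.int32((proj(q,K,T)[0]-[x0-.5,y0-.5])*k)),5,(0,255,0),1)
for w in([.665,.031,2.75],):
    u=np.int32((proj(place(w,W),K,T)-[x0-.5,y0-.5])*k)
    for q,c in((u[4:8],(255,0,0)),(u[8:12],(0,0,255))): cv2.polylines(im,[q],1,c)
cv2.imwrite("pics/g1.png",im)
E
```

```text
row [-0.005 -0.001  0.141] [ 0.006 -0.005  0.008] n>= 2
t 3.62 pos [0.666  0.0331 0.2525] ylyaw -0.3862 F [0.1 0.5 0.9] open 0.996 ff 0.0
```

View pics/g1.png

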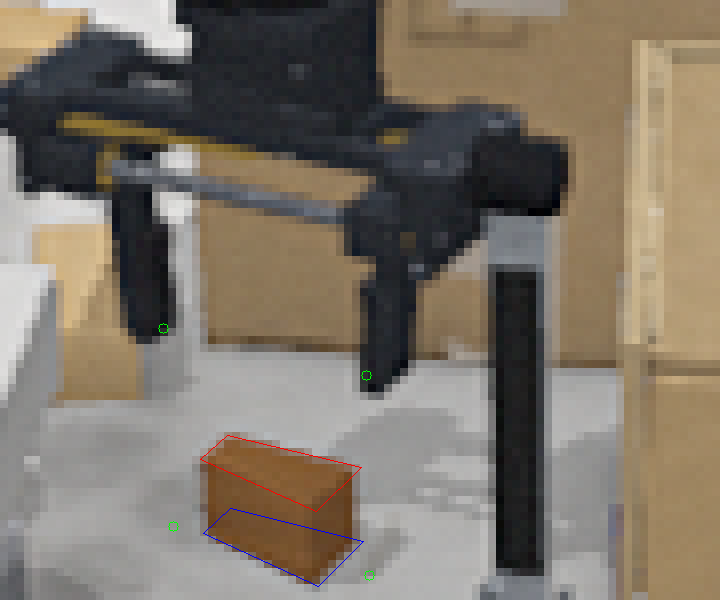

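The model outline matches the wedge (around (280,510) in the crop) and the fingers straddle it. Now I'll descend and grip.

>>> play_rows(rows=[[[-0.005,0,0.07,0.006,-0.005,0.008],[-0.005,0,0.141,0.006,-0.005,0.008],[-0.005,0,0.141,0.006,-0.005,0.008],[-0.005,0,0.141,0.006,-0.005,0.008]]])

```text
clock: 4.05
tool_pos: [0.6648, 0.0291, 0.1815]
eef_rot: [0.831, 0.556, -0.001, -0.0]
contact_force: [0.9, -0.2, 0.2]
opening: 1.001
finger_force: 0.0
```

>>> play_rows(rows=[[[0,0,0,0,0,0],[0,0,0,0,0,0],[0,0,0,0,0,0],[0,0,0,0,0,0],[0,0,0,0,0,0],[0,0,0,0,0,0],[0,0,0,0,0,0],[0,0,0,0,0,0]]], claw=1, squeeze=25)

```text
clock: 4.72
tool_pos: [0.6654, 0.0289, 0.1822]
eef_rot: [0.831, 0.556, 0.0, 0.001]
contact_force: [-1.0, 0.9, 7.4]
opening: 0.674
finger_force: 25.0
```

```bash
python3 g.py .665 .031 .46 -.167
```

```text
row [ 0.003 -0.002 -0.556] [ 0.002  0.001 -0.451] n>= 7
t 4.72 pos [0.6654 0.0289 0.1822] ylyaw -0.3926 F [-1.   0.9  7.4] open 0.674 ff 25.0
```

>>> play_rows(rows=[[[0,0,-0.08,0,0,0],[0,0,-0.16,0,0,0],[0,0,-0.24,0,0,0],[0,0,-0.4,0,0,-0.45],[0,0,-0.55,0,0,-0.45],[0,0,-0.55,0,0,-0.45],[0,0,-0.55,0,0,-0.45],[0,0,-0.55,0,0,-0.45],[0,0,-0.55,0,0,-0.45]]])

```text
clock: 5.47
tool_pos: [0.6653, 0.0289, 0.458]
eef_rot: [0.764, 0.645, 0.001, 0.001]
contact_force: [-0.2, 0.2, -1.0]
opening: 0.676
finger_force: 25.0
```

```bash
python3 - <<'E'
from h import *
o=np.array([.5724,.2666]);a=-.167
Rm=np.array([[np.cos(a),-np.sin(a)],[np.sin(a),np.cos(a)]])
for y in(.015,.017,.045): print(y,(o+Rm@[0,y]).round(4))
E
python3 g.py .575 .281 .46 -.167
```

```text
0.015 [0.5749 0.2814]
0.017 [0.5752 0.2834]
0.045 [0.5799 0.311 ]
row [ 0.467 -0.262 -0.005] [ 0.006  0.    -0.001] n>= 7
t 5.47 pos [0.6653 0.0289 0.458 ] ylyaw -0.1677 F [-0.2  0.2 -1. ] open 0.676 ff 25.0
```

>>> play_rows(rows=[[[0.1,-0.05,-0.07,0,0,0],[0.467,-0.262,-0.07,0.006,0,0],[0.467,-0.262,-0.07,0.006,0,0],[0.467,-0.262,-0.07,0.006,0,0],[0.467,-0.262,-0.07,0.006,0,0],[0.467,-0.262,-0.07,0.006,0,0],[0.467,-0.262,-0.07,0.006,0,0],[0.467,-0.262,-0.07,0.006,0,0],[0.467,-0.262,-0.07,0.006,0,0]]])

```text
clock: 6.22
tool_pos: [0.5736, 0.2833, 0.4884]
eef_rot: [0.762, 0.647, -0.004, -0.002]
contact_force: [-0.3, 0.6, 0.7]
opening: 0.679
finger_force: 25.0
```

```bash
python3 g.py .5752 .2834 .28 -.167
```

```text
row [0.002 0.006 0.417] [-0.016  0.007  0.008] n>= 5
t 6.22 pos [0.5736 0.2833 0.4884] ylyaw -0.1632 F [-0.3  0.6  0.7] open 0.679 ff 25.0
```

>>> play_rows(rows=[[[0,0,0.1,0,0,0],[0,0,0.417,0,0,0],[0,0,0.417,0,0,0],[0,0,0.417,0,0,0],[0,0,0.417,0,0,0],[0,0,0.417,0,0,0],[0,0,0.417,0,0,0],[0,0,0.417,0,0,0]]])

```text
clock: 6.88
tool_pos: [0.5753, 0.2801, 0.2838]
eef_rot: [0.764, 0.645, -0.001, -0.0]
contact_force: [-0.2, 0.3, -0.4]
opening: 0.678
finger_force: 25.0
```

View pics/g2.png

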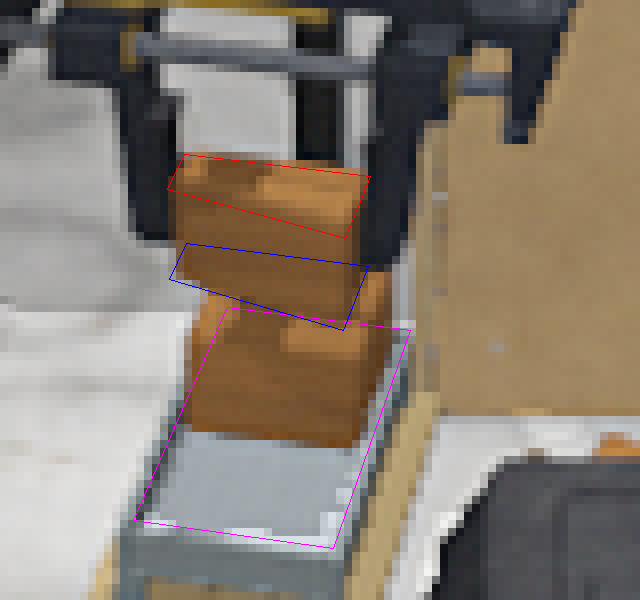

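The held wedge's outline (around (265,240) in the crop) matches the model within about 2 mm. Wedge b's front face foot runs (187,432)–(357,447). I'll compute its rack y numerically.

```bash
cat > face.py <<'E'
from h import *
c=np.load("cam.npz");K,T=c["K2"],c["T2"];s=cv2.imread("pics/s2raw.png").astype(float)
o=np.array([.5724,.2666]);a=-.167;Rm=np.array([[np.cos(a),-np.sin(a)],[np.sin(a),np.cos(a)]])
sat=cv2.GaussianBlur((s[...,2]-s[...,0])/(s.sum(2)+30),(0,0),.6)
g=-np.gradient(sat,axis=0)
for x in range(301,320,3):
    i=232+np.argmax(g[232:246,x]);q=g[i-1:i+2,x];v=i+.5*(q[0]-q[2])/(q[0]-2*q[1]+q[2])
    print(x,round(v,2),[(Rm.T@(unproj((x,v),z,K,T)[:2]-o)*1e3).round(1).tolist() for z in(.027,.0305)])
E
python3 face.py; N=4 python3 g.py .5752 .2834 .28 -.167
```

```text
301 238.65 [[23.1, -2.4], [21.9, 2.4]]
304 238.92 [[15.0, -3.0], [13.8, 1.8]]
307 239.43 [[6.6, -2.5], [5.5, 2.3]]
310 239.68 [[-1.4, -3.2], [-2.5, 1.6]]
313 240.01 [[-9.6, -3.5], [-10.6, 1.4]]
316 240.66 [[-18.0, -2.3], [-19.0, 2.5]]
319 240.01 [[-25.2, -7.0], [-26.1, -2.2]]
row [0.005 0.002 0.005] [-0.008  0.002 -0.001] n>= 1
t 7.53 pos [0.574  0.2812 0.2824] ylyaw -0.1674 F [-0.5  0.5 -0.7] open 0.675 ff 25.0
```

>>> play_rows(rows=[[[0.009,0,0.03,0,0,0],[0.009,0,0.06,0,0,0],[0.009,0,0.09,0,0,0],[0.009,0,0.1,0,0,0],[0.009,0,0.11,0,0,0],[0.009,0,0.11,0,0,0],[0.009,0,0.11,0,0,0]]])

```text
clock: 8.12
tool_pos: [0.5747, 0.2856, 0.227]
eef_rot: [0.764, 0.645, -0.002, -0.001]
contact_force: [0.5, 0.1, -0.2]
opening: 0.684
finger_force: 25.0
```

```bash
N=5 python3 g.py .5756 .2853 .209 -.167
```

```text
row [-0.     0.002  0.037] [-0.007  0.001 -0.001] n>= 1
t 8.37 pos [0.5748 0.2857 0.2276] ylyaw -0.1675 F [-0.8  0.8 -0.8] open 0.681 ff 25.0
```

>>> play_rows(rows=[[[0,0.002,0.01,0,0,0],[0,0.002,0.02,0,0,0],[0,0.002,0.028,0,0,0],[0,0.002,0.037,0,0,0],[0,0.002,0.037,0,0,0]]])

```text
clock: 8.78
tool_pos: [0.576, 0.2852, 0.2078]
eef_rot: [0.764, 0.645, -0.001, -0.001]
contact_force: [2.5, 0.4, -1.9]
opening: 0.675
finger_force: 25.0
```

```bash
N=5 python3 g.py .5756 .2853 .209 -.167
```

```text
row [ 0.    -0.001 -0.002] [-0.006  0.002 -0.001] n>= 1
t 9.03 pos [0.576  0.2852 0.2082] ylyaw -0.1677 F [ 3.9 -1.2 -3.2] open 0.679 ff 25.0
```

>>> play_rows(rows=[[[-0.002,0.003,0,0,0,0],[-0.004,0.003,0,0,0,0],[-0.006,0.003,0,0,0,0],[-0.006,0.003,0,0,0,0]]])

```text
clock: 9.37
tool_pos: [0.5761, 0.2821, 0.2087]
eef_rot: [0.764, 0.645, -0.002, -0.002]
contact_force: [1.8, 0.0, 0.5]
opening: 0.681
finger_force: 25.0
```

>>> play_rows(rows=[[[-0.002,0,0,0,0,0],[-0.004,0,0,0,0,0],[-0.004,0,0,0,0,0]]])

```text
clock: 9.62
tool_pos: [0.5758, 0.2801, 0.2085]
eef_rot: [0.764, 0.645, -0.002, -0.001]
contact_force: [-0.3, 1.0, 0.3]
opening: 0.68
finger_force: 25.0
```

```bash
N=4 python3 g.py .5756 .2853 .209 -.167
```

```text
row [ 0.01  -0.002 -0.001] [-0.01   0.003 -0.001] n>= 1
t 9.82 pos [0.5758 0.2801 0.2085] ylyaw -0.1675 F [-0.3  0.4  0.6] open 0.679 ff 25.0
```

>>> play_rows(rows=[[[-0.002,0,0,0,0,0],[-0.004,0,0,0,0,0],[-0.004,0,0,0,0,0]]])

```text
clock: 10.07
tool_pos: [0.5755, 0.2787, 0.2085]
eef_rot: [0.764, 0.646, -0.002, -0.002]
contact_force: [1.0, 3.0, -0.5]
opening: 0.674
finger_force: 25.0
```

>>> play_rows(rows=[[[-0.002,0,0,0,0,0],[-0.004,0,0,0,0,0],[-0.004,0,0,0,0,0]]])

```text
clock: 10.32
tool_pos: [0.5753, 0.2781, 0.2089]
eef_rot: [0.763, 0.646, -0.0, -0.002]
contact_force: [0.4, 5.6, -0.4]
opening: 0.678
finger_force: 25.0
```

```bash
N=4 python3 g.py .5756 .2853 .209 -.167
```

```text
row [ 0.014 -0.002 -0.   ] [-0.008 -0.004  0.002] n>= 1
t 10.52 pos [0.5754 0.2781 0.2089] ylyaw -0.1659 F [0.6 5.4 0.8] open 0.679 ff 25.0
```

>>> play_rows(rows=[[[0,0,0,0,0,0],[0,0,0,0,0,0],[0,0,0,0,0,0],[0,0,0,0,0,0],[0,0,0,0,0,0]]], claw=0)

```text
clock: 10.93
tool_pos: [0.5754, 0.2756, 0.2084]
eef_rot: [0.764, 0.645, -0.002, -0.001]
contact_force: [-0.0, 0.5, 0.1]
opening: 1.0
finger_force: 0.0
```

>>> play_rows(rows=[[[0,0,-0.04,0,0,0],[0,0,-0.1,0,0,0],[0,0,-0.4,0,0,0],[0,0,-0.4,0,0,0],[0,0,-0.4,0,0,0],[0,0,-0.4,0,0,0],[0,0,-0.4,0,0,0],[0,0,-0.4,0,0,0]]])

```text
clock: 11.6
tool_pos: [0.5765, 0.2761, 0.4102]
eef_rot: [0.764, 0.645, -0.0, -0.001]
contact_force: [0.0, 1.1, -0.1]
opening: 1.003
finger_force: 0.0
```

```bash
python3 - <<'E'
from h import *
s,K,T=avg("scene",4);cv2.imwrite("pics/s2raw.png",s);cv2.imwrite("pics/s3raw.png",s)
E
sed -i 's/232:246/234:254/;s/i=232/i=234/;s/,.0305)/,.0255,.029)/' face.py; python3 face.py; python3 g.py .442 .293 .40 -.376
```

```text
301 243.92 [[17.3, 20.9], [17.8, 18.9], [16.7, 23.6]]
304 244.93 [[8.6, 23.5], [9.1, 21.5], [8.0, 26.1]]
307 245.9 [[-0.0, 25.9], [0.4, 23.9], [-0.6, 28.6]]
310 246.9 [[-8.6, 28.4], [-8.2, 26.5], [-9.2, 31.1]]
313 247.88 [[-17.2, 30.9], [-16.7, 28.9], [-17.7, 33.6]]
316 248.76 [[-25.6, 32.9], [-25.2, 30.9], [-26.1, 35.6]]
319 241.83 [[-26.9, 1.1], [-26.5, -1.0], [-27.4, 3.8]]
row [-0.011 -0.269  0.015] [-0.014  0.009  0.417] n>= 4
t 11.8 pos [0.5757 0.2761 0.4066] ylyaw -0.1676 F [0.8 0.5 0.1] open 0.999 ff 0.0
```

```bash
N=3 python3 g.py .4384 .2831 .36 -.376 .08
```

```text
row [-0.032 -0.273  0.096] [-0.03   0.167  0.416] n>= 4
t 11.95 pos [0.5759 0.2762 0.4068] ylyaw -0.1676 F [-0.5  0.9  0.1] open 0.999 ff 0.0
```

>>> play_rows(rows=[[[-0.032,-0.273,0.03,-0.018,0.167,0.416],[-0.032,-0.273,0.03,-0.018,0.167,0.416],[-0.032,-0.273,0.05,-0.018,0.167,0.416],[-0.032,-0.273,0.096,-0.018,0.167,0.416],[-0.032,-0.273,0.096,-0.018,0.167,0.416],[-0.032,-0.273,0.096,-0.018,0.167,0.416],[-0.032,-0.273,0.096,-0.018,0.167,0.416],[-0.032,-0.273,0.096,-0.018,0.167,0.416]]])

```text
clock: 12.62
tool_pos: [0.441, 0.2833, 0.3621]
eef_rot: [0.827, 0.561, 0.035, -0.024]
contact_force: [0.3, 0.0, -0.4]
opening: 0.999
finger_force: 0.0
```

```bash
N=6 python3 g.py .4384 .2831 .23 -.376 .08;  python3 g.py .4384 .2831 .1885 -.376 .08
```

```text
row [-0.023 -0.003  0.263] [-0.004 -0.006 -0.002] n>= 4
t 12.92 pos [0.4402 0.2832 0.3618] ylyaw -0.377 F [ 0.1 -0.   0.3] open 1.001 ff 0.0
row [-0.029 -0.     0.345] [-0.006 -0.005 -0.001] n>= 5
t 12.92 pos [0.4393 0.2832 0.3614] ylyaw -0.3763 F [ 0.1 -0.   0.3] open 1.001 ff 0.0
```

>>> play_rows(rows=[[[-0.006,-0.003,0.08,-0.004,-0.006,-0.002],[-0.013,-0.003,0.16,-0.004,-0.006,-0.002],[-0.02,-0.003,0.22,-0.004,-0.006,-0.002],[-0.023,-0.003,0.263,-0.004,-0.006,-0.002],[-0.023,-0.003,0.263,-0.004,-0.006,-0.002],[-0.023,-0.003,0.263,-0.004,-0.006,-0.002]]])

```text
clock: 13.42
tool_pos: [0.4368, 0.2831, 0.2287]
eef_rot: [0.826, 0.562, 0.031, -0.023]
contact_force: [0.5, -0.8, 0.3]
opening: 0.999
finger_force: 0.0
```

```bash
N=6 python3 g.py .4384 .2831 .1885 -.376 .08
```

```text
row [-0.007  0.003  0.083] [-0.001 -0.     0.002] n>= 2
t 13.72 pos [0.4372 0.2836 0.2303] ylyaw -0.3749 F [-0.8  0.1 -0.6] open 1.0 ff 0.0
```

>>> play_rows(rows=[[[-0.002,0.002,0.02,0,0,0],[-0.004,0.003,0.04,0,0,0],[-0.005,0.003,0.06,0,0,0],[-0.005,0.003,0.06,0,0,0]]])

```text
clock: 14.05
tool_pos: [0.4374, 0.2823, 0.1969]
eef_rot: [0.826, 0.562, 0.03, -0.023]
contact_force: [0.6, 0.3, 0.5]
opening: 0.996
finger_force: 0.0
```

>>> play_rows(rows=[[[0,0,0.008,0,0,0],[-0.002,0,0.016,0,0,0],[-0.002,0,0.022,0,0,0],[-0.002,0,0.022,0,0,0]]])

```text
clock: 14.38
tool_pos: [0.4378, 0.2825, 0.1874]
eef_rot: [0.826, 0.563, 0.032, -0.023]
contact_force: [-0.4, 1.2, -0.6]
opening: 0.996
finger_force: 0.0
```

```bash
N=4 python3 g.py .4384 .2831 .1885 -.376 .08
```

```text
row [ 0.001  0.001 -0.001] [-0.004  0.003  0.002] n>= 1
t 14.58 pos [0.4379 0.2826 0.1879] ylyaw -0.3748 F [-0.3 -0.1  0.2] open 0.996 ff 0.0
```

>>> play_rows(rows=[[[0,0,0,0,0,0],[0,0,0,0,0,0],[0,0,0,0,0,0],[0,0,0,0,0,0],[0,0,0,0,0,0],[0,0,0,0,0,0],[0,0,0,0,0,0]]], claw=1, squeeze=30)

```text
clock: 15.17
tool_pos: [0.438, 0.2826, 0.1881]
eef_rot: [0.826, 0.563, 0.032, -0.023]
contact_force: [0.2, -0.6, 1.9]
opening: 0.677
finger_force: 30.0
```

```bash
N=4 python3 g.py .4384 .2831 .40 -.376 .08
```

```text
row [ 0.035 -0.    -0.422] [-0.003  0.002  0.002] n>= 6
t 15.37 pos [0.438  0.2826 0.1881] ylyaw -0.3748 F [ 0.1 -0.6  2.8] open 0.674 ff 30.0
```

>>> play_rows(rows=[[[0.005,0,-0.06,0,0,0],[0.012,0,-0.14,0,0,0],[0.02,0,-0.24,0,0,0],[0.035,0,-0.422,0,0,0],[0.035,0,-0.422,0,0,0],[0.035,0,-0.422,0,0,0],[0.035,0,-0.422,0,0,0]]])

```text
clock: 15.95
tool_pos: [0.4395, 0.2837, 0.4039]
eef_rot: [0.826, 0.563, 0.036, -0.023]
contact_force: [0.4, 0.3, -0.9]
opening: 0.677
finger_force: 30.0
```

```bash
N=2 python3 g.py .578 .3004 .36 -.167 .08
```

```text
row [0.126 0.247 0.094] [ 0.035 -0.005 -0.414] n>= 4
t 16.05 pos [0.4388 0.2835 0.4017] ylyaw -0.3745 F [-0.3  0.5 -1.4] open 0.677 ff 30.0
```

>>> play_rows(rows=[[[0.126,0.247,0.094,0.035,-0.005,-0.414],[0.126,0.247,0.094,0.035,-0.005,-0.414],[0.126,0.247,0.094,0.035,-0.005,-0.414],[0.126,0.247,0.094,0.035,-0.005,-0.414],[0.126,0.247,0.094,0.035,-0.005,-0.414],[0.126,0.247,0.094,0.035,-0.005,-0.414],[0.126,0.247,0.094,0.035,-0.005,-0.414]]])

```text
clock: 16.63
tool_pos: [0.5764, 0.2998, 0.3557]
eef_rot: [0.763, 0.645, 0.026, -0.027]
contact_force: [0.1, 0.6, -1.6]
opening: 0.676
finger_force: 30.0
```

```bash
N=5 python3 g.py .578 .3004 .268 -.167 .08
```

```text
row [-0.013  0.004  0.178] [-0.01   0.008  0.001] n>= 3
t 16.88 pos [0.5766 0.3002 0.3571] ylyaw -0.1662 F [-0.3 -0.5 -0.4] open 0.674 ff 30.0
```

>>> play_rows(rows=[[[-0.004,0.004,0.05,-0.01,0.008,0],[-0.008,0.004,0.1,-0.01,0.008,0],[-0.012,0.004,0.15,-0.01,0.008,0],[-0.013,0.004,0.178,-0.01,0.008,0],[-0.013,0.004,0.178,-0.01,0.008,0],[-0.013,0.004,0.178,-0.01,0.008,0]]])

```text
clock: 17.38
tool_pos: [0.5792, 0.3002, 0.2684]
eef_rot: [0.763, 0.645, 0.031, -0.025]
contact_force: [-0.1, 0.0, -0.8]
opening: 0.678
finger_force: 30.0
```

```bash
N=5 python3 g.py .578 .3004 .2335 -.167 .08
python3 - <<'E'
from h import *
s,K,T=avg("scene",4);cv2.imwrite("pics/s4raw.png",s)
st=get_state();zb=st["tool_pos"][2]-.1884
o=np.array([.5724,.2666]);a=-.167;Rm=np.array([[np.cos(a),-np.sin(a)],[np.sin(a),np.cos(a)]])
k=8;x0,y0=275,185;im=cv2.resize(s[y0:y0+75,x0:x0+80],None,fx=k,fy=k,interpolation=3)
def dr(V,c): cv2.polylines(im,[np.int32((proj(V,K,T)-[x0-.5,y0-.5])*k)],1,c)
dr(place([*o,a],np.c_[np.array([[1,1],[-1,1],[-1,-1],[1,-1]])*[.0325,.0635],np.zeros(4)],.037),(255,0,255))
V=place([.58,.312,a],W,zb);dr(V[4:8],(255,0,0));dr(V[:4],(0,255,0));dr(V[8:12],(0,0,255))
cv2.imwrite("pics/g3.png",im);print(zb)
f=s.astype(float);sat=cv2.GaussianBlur((f[...,2]-f[...,0])/(f.sum(2)+30),(0,0),.6);g=-np.gradient(sat,axis=0)
vb=proj(V[0:2],K,T);print(vb)
for x in range(299,318,3):
    i=222+np.argmax(g[222:246,x]);q=g[i-1:i+2,x];v=i+.5*(q[0]-q[2])/(q[0]-2*q[1]+q[2]);print(x,round(v,2),[(Rm.T@(unproj((x,v),z,K,T)[:2]-o)*1e3).round(1).tolist() for z in(zb,zb+.0035)])
E
```

```text
row [-0.006 -0.004  0.072] [ 0.007 -0.004 -0.   ] n>= 1
t 17.63 pos [0.5798 0.3003 0.2696] ylyaw -0.1673 F [ 0.1  0.3 -0.2] open 0.676 ff 30.0
0.08056482194611697
[[293.7707128  234.41958122]
 [314.5337085  237.14263729]]
299 243.38 [[4.5, 91.6], [3.3, 96.3]]
302 244.36 [[-3.5, 93.9], [-4.7, 98.6]]
305 245.38 [[-11.5, 96.3], [-12.7, 101.0]]
308 243.68 [[-17.0, 88.0], [-18.1, 92.7]]
311 228.45 [[-9.6, 21.8], [-10.7, 26.9]]
314 240.79 [[-28.6, 73.0], [-29.6, 77.8]]
317 226.9 [[-23.0, 11.4], [-24.0, 16.6]]
```

View pics/g3.png

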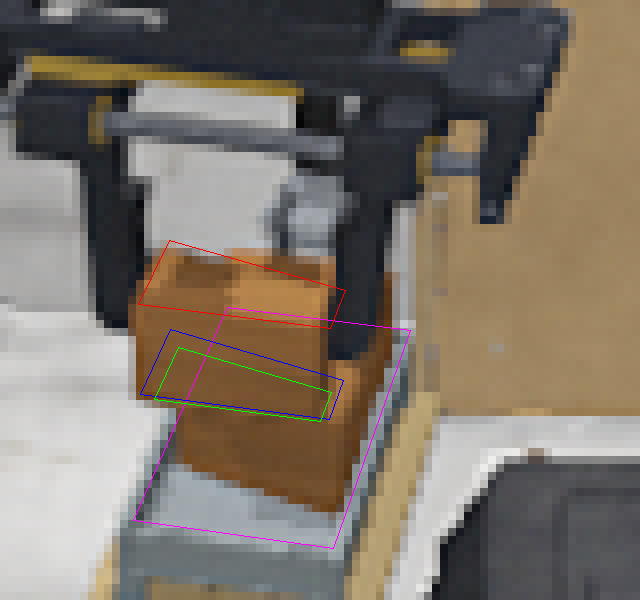

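The held wedge's bottom edge, (140,395)–(330,420) in the crop, sits on the model, so its origin is at rack y≈46 mm. Now I'll lower it.

>>> play_rows(rows=[[[-0.001,-0.0015,0.02,0,0,0],[-0.003,-0.0015,0.04,0,0,0],[-0.005,-0.0015,0.06,0,0,0],[-0.006,-0.0015,0.072,0,0,0],[-0.006,-0.0015,0.072,0,0,0]]])

```text
clock: 18.25
tool_pos: [0.578, 0.2996, 0.2297]
eef_rot: [0.763, 0.645, 0.029, -0.026]
contact_force: [0.0, -0.2, -0.2]
opening: 0.679
finger_force: 30.0
```

```bash
N=4 python3 g.py .5790 .3004 .2145 -.167 .08
```

```text
row [-0.002  0.001  0.034] [ 0.002  0.    -0.001] n>= 1
t 18.45 pos [0.5786 0.2999 0.2313] ylyaw -0.1675 F [-0.6  0.3 -0.1] open 0.678 ff 30.0
```

>>> play_rows(rows=[[[0,0.001,0.01,0,0,0],[-0.001,0.001,0.018,0,0,0],[-0.001,0.001,0.018,0,0,0]]])

```text
clock: 18.7
tool_pos: [0.5791, 0.3, 0.2225]
eef_rot: [0.763, 0.645, 0.031, -0.025]
contact_force: [-1.1, 0.1, -0.5]
opening: 0.679
finger_force: 30.0
```

>>> play_rows(rows=[[[0,0,0.008,0,0,0],[-0.001,0,0.016,0,0,0],[-0.001,0,0.016,0,0,0]]])

```text
clock: 18.95
tool_pos: [0.5791, 0.3001, 0.2143]
eef_rot: [0.763, 0.645, 0.031, -0.025]
contact_force: [0.8, -0.3, -1.8]
opening: 0.679
finger_force: 30.0
```

```bash
N=4 python3 g.py .5790 .3004 .2125 -.167 .08
```

```text
row [ 0.    -0.     0.004] [ 0.002  0.    -0.001] n>= 1
t 19.15 pos [0.5792 0.3001 0.2147] ylyaw -0.1675 F [-0.3 -1.  -1.1] open 0.679 ff 30.0
```

>>> play_rows(rows=[[[0,0,0.004,0,0,0],[0,0,0.004,0,0,0]]])

```text
clock: 19.32
tool_pos: [0.5795, 0.3001, 0.2132]
eef_rot: [0.763, 0.645, 0.031, -0.025]
contact_force: [-0.5, -1.9, -0.1]
opening: 0.676
finger_force: 30.0
```

>>> play_rows(rows=[[[0,0,0,0,0,0],[0,0,0,0,0,0],[0,0,0,0,0,0],[0,0,0,0,0,0],[0,0,0,0,0,0]]], claw=0)

```text
clock: 19.73
tool_pos: [0.5795, 0.3008, 0.2134]
eef_rot: [0.763, 0.645, 0.032, -0.025]
contact_force: [0.8, -0.5, 0.4]
opening: 0.992
finger_force: 0.0
```

>>> play_rows(rows=[[[0,0,-0.04,0,0,0],[0,0,-0.1,0,0,0],[0,0,-0.5,0,0,0],[0,0,-0.5,0,0,0],[0,0,-0.5,0,0,0],[0,0,-0.5,0,0,0],[0,0,-0.5,0,0,0],[0,0,-0.5,0,0,0],[0,0,-0.5,0,0,0]]])

```text
clock: 20.48
tool_pos: [0.576, 0.2806, 0.4649]
eef_rot: [0.763, 0.645, 0.034, -0.025]
contact_force: [-0.1, -0.5, -1.6]
opening: 1.002
finger_force: 0.0
```

```bash
python3 - <<'E'
from h import *
s,K,T=avg("scene",4);cv2.imwrite("pics/s5raw.png",s)
o=np.array([.5724,.2666]);a=-.167;Rm=np.array([[np.cos(a),-np.sin(a)],[np.sin(a),np.cos(a)]])
# compare observed wood mask with prediction of 4 wedges in place
f=s.astype(float);sat=cv2.GaussianBlur((f[...,2]-f[...,0])/(f.sum(2)+30),(0,0),.6);g=-np.gradient(sat,axis=0);gr=np.gradient(cv2.cvtColor(s,cv2.COLOR_BGR2GRAY).astype(float),axis=0)
def edge(G,x,lo,hi):
    i=lo+np.argmax(G[lo:hi,x]);q=G[i-1:i+2,x];return i+.5*(q[0]-q[2])/(q[0]-2*q[1]+q[2])
for x in range(296,320,4):
    v=edge(g,x,236,256);w=edge(-gr,x,222,242)
    print(x,"foot",round(v,1),"topedge",round(w,1),(Rm.T@(unproj((x,w),.0625,K,T)[:2]-o)*1e3).round(1))
# predicted pixel of top front edge & band rim for x=-20,0,20
for xr in(-20,0,20):
    P=lambda y,z:proj(np.r_[o+Rm@[xr/1e3,y],z],K,T)[0].round(1)
    print(xr,"top front edge",P(.061,.064),P(.058,.064),"front rim in",P(.0635,.037),"face@37",P(.061,.037))
E
N=3 python3 g.py .556 .182 .45 -.167
```

```text
296 foot 250.8 topedge 231.4 [31.2 17.7]
300 foot 251.5 topedge 232.6 [19.8 20.6]
304 foot 251.8 topedge 224.3 [ 18.9 -19.9]
308 foot 252.6 topedge 235.0 [-2.9 26.8]
312 foot 252.9 topedge 236.0 [-13.9  28.9]
316 foot 249.7 topedge 222.7 [-10.7 -34.6]
-20 top front edge [311.6 243. ] [311.9 242.4] front rim in [311.3 252.3] face@37 [311.6 251.8]
0 top front edge [303.8 242. ] [304.1 241.3] front rim in [303.6 251.3] face@37 [303.8 250.7]
20 top front edge [296. 241.] [296.3 240.3] front rim in [295.9 250.2] face@37 [296.2 249.6]
row [-0.202 -0.005  0.005] [-0.002 -0.157 -0.   ] n>= 3
t 20.83 pos [0.5753 0.2808 0.4606] ylyaw -0.1671 F [-0.2 -0.1  0.4] open 0.999 ff 0.0
```

Run:
```python
from h import *
c=np.load("cam.npz");K,T,K2,T2=[c[k] for k in("K","T","K2","T2")]
t=cv2.imread("pics/topavg.png");s=cv2.imread("pics/sceneavg.png")
def cen(im,x0,y0,w,h,th):
    g=cv2.cvtColor(im,cv2.COLOR_BGR2GRAY)[y0:y0+h,x0:x0+w];m=(g<th).astype(np.uint8)
    n,l,st,ce=cv2.connectedComponentsWithStats(m);i=1+np.argmax(st[1:,4]);print(st[i]+[x0,y0,0,0,0]);return ce[i]+[x0,y0]
a=cen(t,284,170,22,24,60);print(a)
g=cv2.cvtColor(s,cv2.COLOR_BGR2GRAY);print(g[148:172:1,306:326:2])
P1=K@T[:3];P2=K2@T2[:3]
o=np.array([.5724,.2666]);an=-.167;Rm=np.array([[np.cos(an),-np.sin(an)],[np.sin(an),np.cos(an)]])
for b in((315.,156.5),(315.,158.)):
    X=cv2.triangulatePoints(P1,P2,np.float32(a),np.float32(b));X=(X[:3]/X[3]).ravel();print(X,Rm.T@(X[:2]-o),proj(X,K,T)-a,proj(X,K2,T2)-b)
for th in(1.4,1.45,1.5,1.55,1.6):
    P=np.r_[o+Rm@[0,-.086+.177*np.cos(th)-.004*np.sin(th)],.0635+.177*np.sin(th)+.004*np.cos(th)]
    print(th,P.round(4),proj(P,K,T),proj(P,K2,T2))
```

```text
[288 174  12  20 176]
[293.53977273 183.05681818]
[[120 123 122 124 124 124 124 122 123 122]
 [120 122 123 125 123 124 126 123 123 121]
 [120 124 128 131 131 129 128 125 123 123]
 [120 126  84  79  97 117 126 130 124 122]
 [121 122  33  34  46  60  64  96 129 125]
 [122 106  29  31  30  32  33  64 130 127]
 [122  99  34  37  34  33  32  35 131 126]
 [125 102  31  35  35  33  32  26 134 126]
 [124  80  29  32  31  36  29  27 134 127]
 [123  71  25  28  30  31  33  24 132 124]
 [121  97  20  27  25  30  30  44 132 125]
 [121  98  17  22  21  23  23  72 129 127]
 [120 102   2  13  14  18  13  94 128 126]
 [126 137  86  47  31   1   1 107 126 124]
 [134 150 138 116 118 119 127 133 124 126]
 [133 147 139 118 121 123 142 134 125 124]
 [134 146 137 119 117 116 139 131 125 125]
 [135 145 137 122 116 122 138 130 124 125]
 [137 144 139 123 125 125 138 129 124 123]
 [138 145 140 130 132 129 140 128 122 122]
 [141 147 129  66  84  86 141 127 123 119]
 [131 133 129  19  31  30 134 128 123 122]
 [122 123 116  18  28  20 134 126 122 121]
 [121 122 114  21  31  23 134 127 121 122]]
[0.5605929  0.19654882 0.23832963] [ 1.39785778e-06 -7.10392549e-02] [[ 0.01391041 -0.65195901]] [[0.63155372 0.13957478]]
[0.5609747  0.19665521 0.23430483] [ 0.00036023 -0.07087087] [[ 0.01066527 -0.47781455]] [[0.46397922 0.10277685]]
1.4 [0.5625 0.2076 0.2386] [[288.68043209 181.68497233]] [[314.70037334 158.31831891]]
1.45 [0.561  0.1989 0.2397] [[292.49258288 182.14100608]] [[315.43882849 156.52541533]]
1.5 [0.5595 0.1902 0.2403] [[296.33491366 182.63766169]] [[316.16973271 154.90694167]]
1.55 [0.5581 0.1815 0.2405] [[300.19293904 183.1731252 ]] [[316.890911   153.46466487]]
1.6 [0.5566 0.1728 0.2403] [[304.05206976 183.745383  ]] [[317.6003057  152.19958486]]
```

>>> play_rows(rows=[[[-0.1,-0.005,-0.01,-0.002,-0.157,0],[-0.17,0.001,0.01,-0.002,-0.157,0],[-0.17,0.001,0.01,-0.002,-0.157,0],[-0.17,0.001,0.01,-0.002,-0.157,0],[-0.17,0.001,0.01,-0.002,-0.157,0]]])

```text
clock: 21.25
tool_pos: [0.5622, 0.1978, 0.4503]
eef_rot: [0.764, 0.645, 0.002, -0.0]
contact_force: [0.4, 1.1, -0.7]
opening: 1.001
finger_force: 0.0
```

```bash
N=5 python3 g.py .5607 .1972 .387 -.167
```

```text
row [-0.004 -0.003  0.127] [ 0.006 -0.007  0.002] n>= 2
t 21.5 pos [0.5622 0.1988 0.4505] ylyaw -0.1658 F [-0.7 -0.7  0.1] open 1.001 ff 0.0
```

>>> play_rows(rows=[[[-0.004,-0.002,0.05,0.006,-0.007,0],[-0.004,-0.002,0.1,0.006,-0.007,0],[-0.004,-0.002,0.127,0.006,-0.007,0],[-0.004,-0.002,0.127,0.006,-0.007,0]]])

```text
clock: 21.83
tool_pos: [0.5598, 0.1964, 0.3841]
eef_rot: [0.763, 0.646, -0.003, -0.001]
contact_force: [-0.7, 0.5, 0.1]
opening: 1.0
finger_force: 0.0
```

>>> play_rows(rows=[[[0,0,0,0,0,0],[0,0,0,0,0,0],[0,0,0,0,0,0],[0,0,0,0,0,0],[0,0,0,0,0,0],[0,0,0,0,0,0],[0,0,0,0,0,0],[0,0,0,0,0,0],[0,0,0,0,0,0],[0,0,0,0,0,0]]], claw=1, squeeze=20)

```text
clock: 22.67
tool_pos: [0.5629, 0.1953, 0.3873]
eef_rot: [0.764, 0.645, 0.002, 0.002]
contact_force: [6.5, 0.4, -3.4]
opening: 0.34
finger_force: 20.0
```

```bash
N=5 python3 g.py .5607 .1972 .387 -.167
python3 - <<'E'
import numpy as np
f=lambda t:np.array([-.086+.177*np.cos(t)-.004*np.sin(t),.0635+.177*np.sin(t)+.004*np.cos(t)])
a=f(1.46)
for t in np.r_[np.linspace(1.46,.5,13)[1:],.43,.36,.29,.22,.15,.1,.05,0,-.03]: d=f(t)-a;print(round(t,2),(d[0]/.5).round(3),(-d[1]/.5).round(3))
E
```

```text
row [ 0.003 -0.005  0.001] [ 0.012  0.001 -0.002] n>= 1
t 22.92 pos [0.5629 0.1953 0.3873] ylyaw -0.1679 F [ 7.2 -0.9 -4.2] open 0.337 ff 20.0
1.38 0.028 0.004
1.3 0.056 0.009
1.22 0.083 0.018
1.14 0.109 0.028
1.06 0.135 0.04
0.98 0.159 0.054
0.9 0.183 0.07
0.82 0.204 0.088
0.74 0.225 0.108
0.66 0.244 0.129
0.58 0.261 0.152
0.5 0.276 0.176
0.43 0.287 0.198
0.36 0.297 0.221
0.29 0.306 0.244
0.22 0.313 0.268
0.15 0.318 0.292
0.1 0.32 0.309
0.05 0.322 0.327
0.0 0.323 0.345
-0.03 0.323 0.355
```

>>> play_rows(rows=[[[0.014,0.003,0.002,0,0,0],[0.028,0.004,0.004,0,0,0],[0.056,0.004,0.009,0,0,0],[0.083,0.004,0.018,0,0,0],[0.109,0.004,0.028,0,0,0],[0.135,0.004,0.04,0,0,0],[0.159,0.004,0.054,0,0,0],[0.183,0.004,0.07,0,0,0],[0.204,0.004,0.088,0,0,0],[0.225,0.004,0.108,0,0,0],[0.244,0.004,0.129,0,0,0],[0.261,0.004,0.152,0,0,0],[0.261,0.004,0.152,0,0,0]]])

```text
clock: 24.0
tool_pos: [0.5842, 0.3258, 0.3075]
eef_rot: [0.763, 0.646, -0.001, -0.0]
contact_force: [0.5, -0.5, -4.0]
opening: 0.339
finger_force: 20.0
```

```bash
N=4 python3 g.py .5832 .326 .3107 -.167
python3 - <<'E'
from plant import *
import numpy as np
p=np.array(get_state()["tool_pos"]);d=p[:2]-[.5724,.2666];a=-.167
print("rack xy",np.cos(a)*d[0]+np.sin(a)*d[1],-np.sin(a)*d[0]+np.cos(a)*d[1],"z",p[2]-.147)
f=lambda t:np.array([-.086+.177*np.cos(t)-.004*np.sin(t),.0635+.177*np.sin(t)+.004*np.cos(t)])
print(f(.58))
for t in(.5,.42,.34,.27,.2,.14,.09,.04,0,-.03): d=f(t)-f(.58);print(t,(d/[.5,-.5]).round(3))
E
```

```text
row [ 0.002 -0.002 -0.003] [-0.005  0.004  0.   ] n>= 1
t 24.2 pos [0.5841 0.3248 0.3091] ylyaw -0.1669 F [-1.4 -0.3 -5.6] open 0.337 ff 20.0
rack xy 0.0019305750549028205 0.058601116772545765 z 0.1632732177355363
[0.05986179 0.16384609]
0.5 [0.015 0.024]
0.42 [0.028 0.049]
0.34 [0.039 0.075]
0.27 [0.047 0.099]
0.2 [0.054 0.123]
0.14 [0.058 0.143]
0.09 [0.06  0.161]
0.04 [0.062 0.179]
0 [0.062 0.193]
-0.03 [0.062 0.203]
```

>>> play_rows(rows=[[[0.015,0,0.024,0,0,0],[0.028,0,0.049,0,0,0],[0.039,0,0.075,0,0,0],[0.047,0,0.099,0,0,0],[0.054,0,0.123,0,0,0],[0.058,0,0.143,0,0,0],[0.06,0,0.161,0,0,0],[0.06,0,0.161,0,0,0]]])

```text
clock: 24.87
tool_pos: [0.5887, 0.3527, 0.2291]
eef_rot: [0.764, 0.645, -0.003, -0.0]
contact_force: [-3.4, -1.9, -3.2]
opening: 0.338
finger_force: 20.0
```

```bash
N=4 python3 g.py .5889 .356 .2145 -.167
```

```text
row [ 0.007 -0.001  0.031] [-0.007  0.008 -0.002] n>= 1
t 25.07 pos [0.5887 0.3526 0.2299] ylyaw -0.1681 F [-3.4 -2.7 -2.9] open 0.337 ff 20.0
```

>>> play_rows(rows=[[[0.001,0,0.01,0,0,0],[0.001,0,0.02,0,0,0],[0.001,0,0.028,0,0,0],[0.001,0,0.032,0,0,0],[0.001,0,0.032,0,0,0]]])

```text
clock: 25.48
tool_pos: [0.5888, 0.3533, 0.2165]
eef_rot: [0.764, 0.645, -0.002, -0.0]
contact_force: [-8.0, -4.4, 9.0]
opening: 0.335
finger_force: 20.0
```

```bash
N=4 python3 g.py .5889 .356 .2145 -.167
```

```text
row [ 0.005 -0.001  0.004] [-0.006  0.006 -0.002] n>= 1
t 25.68 pos [0.5888 0.3533 0.2165] ylyaw -0.168 F [-9.2 -4.7  9. ] open 0.336 ff 20.0
```

>>> play_rows(rows=[[[-0.002,-0.003,0.004,0,0,0],[-0.002,-0.003,0.008,0,0,0],[-0.002,-0.003,0.008,0,0,0],[-0.002,-0.003,0.008,0,0,0]]])

```text
clock: 26.02
tool_pos: [0.5882, 0.3531, 0.2156]
eef_rot: [0.764, 0.645, 0.0, -0.0]
contact_force: [-10.7, -5.4, 24.0]
opening: 0.339
finger_force: 20.0
```

```bash
N=4 python3 g.py .5889 .356 .2145 -.167
```

```text
row [0.006 0.    0.002] [ 0.    -0.001 -0.002] n>= 1
t 26.22 pos [0.5882 0.3531 0.2156] ylyaw -0.168 F [-9.5 -5.8 23.4] open 0.338 ff 20.0
```

>>> play_rows(rows=[[[0,0,0.003,0,0,0],[0,0,0.005,0,0,0],[0,0,0.005,0,0,0],[0,0,0.005,0,0,0]]])

```text
clock: 26.55
tool_pos: [0.5883, 0.3535, 0.214]
eef_rot: [0.764, 0.645, 0.001, -0.0]
contact_force: [-12.2, -6.0, 29.0]
opening: 0.331
finger_force: 20.0
```

```bash
N=4 python3 g.py .5889 .356 .2145 -.167
```

```text
row [ 0.005  0.    -0.001] [ 0.001 -0.003 -0.002] n>= 1
t 26.75 pos [0.5883 0.3535 0.214 ] ylyaw -0.1679 F [-11.7  -6.   28.4] open 0.335 ff 20.0
```

>>> play_rows(rows=[[[0,0,-0.004,0,0,0],[0,0,-0.004,0,0,0],[0,0,-0.004,0,0,0],[0,0,-0.004,0,0,0],[0,0,-0.004,0,0,0],[0,0,-0.004,0,0,0]]], claw=0)

```text
clock: 27.25
tool_pos: [0.5882, 0.3532, 0.2096]
eef_rot: [0.764, 0.645, -0.0, 0.0]
contact_force: [0.4, -0.4, -0.4]
opening: 0.769
finger_force: 0.0
```

>>> play_rows(rows=[[[0,0,-0.04,0,0,0],[0,0,-0.1,0,0,0],[0,0,-0.3,0,0,0],[0,0,-0.3,0,0,0],[0,0,-0.3,0,0,0],[0,0,-0.3,0,0,0],[0,0,-0.3,0,0,0]]])

```text
clock: 27.83
tool_pos: [0.5883, 0.3535, 0.3607]
eef_rot: [0.764, 0.645, 0.0, 0.0]
contact_force: [0.1, -0.2, -0.9]
opening: 0.999
finger_force: 0.0
```

```bash
cat > knob.py <<'E'
from h import *
s,K,T=avg("scene",4);cv2.imwrite("pics/kraw.png",s)
o=np.array([.5745,.2666]);an=-.167;Rm=np.array([[np.cos(an),-np.sin(an)],[np.sin(an),np.cos(an)]])
# predicted vertical silhouette of knob (cylinder r13 along x, at x=0) for angles
for th in(-.01,0,.02,.05,.1):
    y=-.086+.177*np.cos(th)-.004*np.sin(th);z=.0635+.177*np.sin(th)+.004*np.cos(th)
    ph=np.linspace(0,2*np.pi,60);u=np.vstack([proj(np.r_[o+Rm@[0,y+.013*np.cos(q)],z+.013*np.sin(q)],K,T) for q in ph])
    print(th,"col",u[:,0].mean().round(1),"rows",u[:,1].min().round(2),u[:,1].max().round(2))
g=cv2.cvtColor(s,cv2.COLOR_BGR2GRAY).astype(int);print(g[232:268,292:314:2])
E
python3 knob.py
```

```text
-0.01 col 300.0 rows 243.12 253.73
0 col 300.0 rows 242.52 253.14
0.02 col 300.0 rows 241.3 251.94
0.05 col 300.0 rows 239.45 250.11
0.1 col 300.1 rows 236.26 246.96
[[201 197 205 129 139 136 180 184 185 192  93]
 [189 189 181 129 141 131 191 185 186 179 116]
 [192 197 163 115 130 148 187 185 187 164 132]
 [202 209 146  88 105 161 185 185 189 145 131]
 [210 203 134  82  80 165 184 187 195 122 134]
 [214 196 132 128  93 177 185 188 198  93 139]
 [215 192 136 136 123 192 186 187 186  77 118]
 [221 174 133 138 150 188 186 188 172  74 104]
 [226 142 137 136 165 185 187 189 163  99  87]
 [217 127 140 140 174 186 188 196 120 132 130]
 [201 133 136 135 191 196 195 200 102 136 141]
 [174 132  63  67 118 134 179 186 100 134 140]
 [126 107  22  26  41  48  86  96 119 140 139]
 [114  84  29  35  34  31  32  24 121 137 139]
 [106  81  31  32  36  36  36  23  88 105 123]
 [105  65  35  37  34  38  38  19  83  92  99]
 [ 86  65  31  34  39  34  36  16  88  93  98]
 [ 76  48  30  32  32  36  34  15  95  91  98]
 [ 64  38  28  29  28  31  34  11  97  89  97]
 [131  81  21  25  27  27  30  19  92  88  96]
 [121  87   8  15  19  23  22  41  80  79  88]
 [112 115  87  45  23   7   8  84 116 120  88]
 [112 115 114 113 114 102  67 110 110 107 108]
 [112 112 114 116 116 117 109 110 106 104 107]
 [123 110 110 110 110 114 110 106 105 105 103]
 [103 142 120 122 120 110 112 103 104 104 104]
 [ 97 132 114 132 126 144 122 113 110 102 102]
 [ 92 122 117 121 118 113 130 134 140 141 121]
 [131 146 144 142 137 141 120 119 124 119 129]
 [146 147 147 147 140 147 140 139 119 119 123]
 [150 147 146 145 139 147 143 142 119 124 122]
 [147 146 146 142 142 147 143 142 118 122 116]
 [145 146 146 141 144 147 141 143 119 122 112]
 [155 144 143 140 144 146 140 142 119 116 107]
 [153 164 168 155 150 144 136 140 142 138 129]
 [139 145 144 146 155 162 158 156 148 137 130]]
```

The knob's edges are at rows 243.1–253.4, against 242.5–253.1 predicted for fully down. The bar reached its stop at over 20 N and stayed there after release, so I'm handing in.

```bash
python3 -c "
from plant import *
print(finish_job())"
```

```text
the job is handed in; nothing more can be done
None
```

Both loose wedges are in the rack at places 3 and 4, the hold-down bar is pressed fully down onto the pack and stayed there after release, and the job is handed in at about 28 s; that the four wedges lie flat is inferred from the bar reaching its stop, not seen in a close view.

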